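Load the sample reader and hold its label pressed home

ROBOT

A 6-joint arm with a two-finger parallel gripper is mounted at the origin on the work surface. World frame = base frame: x ahead of the robot, y to its left, z up, the work surface at z = 0. Lengths are in mm, angles in degrees, forces in N, time in s.
With the tool pointing down it reaches from about 250 to 775 mm from the base axis. Payload 4 kg.
Tool frame: the origin (TCP) lies between the finger pads; the fingertips stand 19 mm ahead of it and the grasp point (between the pads) is the TCP; z points along the fingers, y is the line along which they close (so a half turn about z gives the same grasp; the last joint's range is limited). The gripper opens to 94 mm and grips with 3 to 60 N. Pads are 16 mm wide; open, the fingers measure 119 mm over their backs; the gripper's body (75 mm by 177 mm) begins 78 mm behind the grasp point.
Start: joints at [-73.975, 4.996, 78.535, -0, 96.463, -5.907], TCP at [205.434, -510.211, 224.506] pointing down, gripper open.
Joint ranges: [-177.83, 177.83], [-43.37, 116.18], [15.69, 146.23], [-61.86, 241.86], [9.47, 152.12], [-147.06, 147.06]. Speed limits (degrees/s): [159.86, 159.86, 180, 180, 180, 180].

INTERFACE

Orientations are given as [roll, pitch, yaw] about the fixed x, y, z axes, in that order (R = Rz(yaw) Ry(pitch) Rx(roll)).
In Python, from bench import ctrl, optics gives the robot as it stands. The module is installed in compiled form; this text tells all that it offers.
- The arm moves only by the tool apply_moves, never from a script. Its argument "commands" is a list of rows, each a list of 5 numbers: the shift along the world's x, y, z in cm, then the turn about the world's z in rad, then the finger opening in cm, from 0 to 9.4. A call has 1 to 10 rows; each row shifts and turns the commanded pose from where the row before left it; what a row does not reach is not made up. A row lasts 1/8 s, in which the tool goes at most 62.5 mm and 10.7 degrees, less where a joint would pass 70% of its speed; a pose out of reach is approached as far as the arm can. A call is refused whole if a number of a shift passes 6.25 or a number of a turn 0.188, either way. A call with a gripper value outside its range is refused whole. The fingers move at their own pace and stop on an object; the grip force is fixed at half the most. Time passes only in rows, so rows that do not move let the fingers close. It gives the time, the measured TCP pose, the force, the opening and the grip force at its end, in the units of the state.
- ctrl.observe(): the state, without advancing time (a new reading comes with each control period).
- optics.get_image(name): name is "scene" or "top"; returns a dict with "image" (384x512x3 uint8, red, green, blue), "depth" (384x512 float32, mm along the optical axis (not along the pixel's ray), 0 where there is no reading), "fovy" (degrees; the focal length in pixels is half the picture's height over the tangent of half this angle, whatever the lens; pixels are square), "cx", "cy" (the principal point, pixels), "k1" (the pictures are not rectified: a ray, as slopes to the right and down, at radius r is drawn at 1 + k1 r^2 times it, then the intrinsics apply), "pose" (4x4, takes a point from camera to world coordinates). Camera axes: x right, y down, z forward; pixel columns grow to the right and rows downward; lengths in mm; the calibration is good to about 2 mm. A picture is of the moment at which its call begins.
- ctrl.finish_job(): hands the job in; it is judged then, once.
The state is a dict: "time": time; "joint_pos": joint angles; "dq": joint speeds; "effort": joint torques, N m; "ee_pos": TCP position; "ee_rot": TCP orientation; "wrist_force": force on the tool from outside, world axes, zero at the start; "ft_torque": the same for the moment, N m; "grip_width": opening from 0.0 (shut) to 1.0 (fully open); "gripper_force": force on a finger pad.
Only numpy, scipy, OpenCV 4.12 (cv2) and the standard library are available. Lean on these libraries where they do the work, as an engineer would, in place of code of your own. Each camera call takes 0.05 s, during which the arm holds its last target. There are 200 camera calls.

TASK

Stand the two loose white-lidded sample jars in the two empty wells of the sample reader, one on each side of the blue-lidded jar, and let go of them. Then take the orange label holder from the stand, push it down behind the steel lip along the reader's front (the side away from the robot) until it is fully home against the sprung contact bar, and finish while still holding it pressed down there, since it springs back up when let go. Leave the grey label holder, the blue-lidded jar and everything else on the bench where they are.

Things in the scene. Friction and masses are not known exactly. Their poses are not given: they have to be found in the camera images.
- reader: the sample reader, fixed to the bench: a white block 120 x 200 mm, its top 40 mm above the bench, with a row of three wells, and a label slot along its front, which faces away from the robot. Origin: centre of its underside on the bench; its x axis points from its front (label slot, away from the robot) to its back (towards the robot), y along the row of wells, z up
- well_left (a point): centre of the floor of the empty well on the reader's +y side. Round well 37 mm across, 12 mm deep, floor 28 mm above the bench, mouth level with the reader's top; neighbouring wells 60 mm apart
- well_right (a point): centre of the floor of the empty well on the reader's -y side, same size
- slot (a point): centre of the label slot's floor, 12 mm above the bench, between the steel lip (in front) and the reader's front face (behind); axes as the reader's. Slot 8 mm wide along x, 62 mm long along y. The lip is upright to 14 mm above the floor, then flares 8 mm forward up to 22 mm; the front face rises 28 mm. A brass contact bar 34 mm long stands 6 mm out of the floor's middle
- contact_bar (a joint): how far the sprung contact bar in the slot floor is pressed down, in m: 0 free (top 6 mm above the slot floor), 0.006 fully down, level with the slot floor. It needs about 4 N to start and 8.5 N at the bottom, and pushes back up when released
- holder_centre (a point): centre of the orange label holder, 31 mm above its lower edge: a plate 5 mm thick (its x), 50 mm wide (y), 46 mm high, topped by a grip bar 14 mm thick, 50 mm wide, 16 mm high (62 mm in all), whose centre is 23 mm above this point; front and back alike; some 45 g. It stands upright in a pocket of the stand, lower edge 4 mm above the bench
- stand: fixed dark steel stand 36 mm (x) by 150 mm (y), 18 mm high, with two pockets end to end along y, 14 mm deep and 7 mm wide, for the label holders; origin under its centre
- spare_centre (a point): centre of the grey label holder, same shape, in the stand's other pocket, end to end with the orange one (centres 72 mm apart). Leave it
- jar_a_centre (a point): centre (32.5 mm up) of a loose amber sample jar with a white lid, upright on the bench: 32 mm across, 65 mm high, some 50 g. Either jar may go in either empty well. When it stands in a well, 53 mm of it is above the reader's top
- jar_b_centre (a point): centre of the other loose white-lidded amber jar, same size
- jar_done_centre (a point): centre of the blue-lidded amber jar, same size, already in the middle well. Leave it
- spray: blue spray bottle, 72 mm across, 195 mm high; origin under its centre. Leave it
- wash: white plastic wash bottle with red cap, 64 mm across, 150 mm high; origin under its centre. Leave it
- beaker: glass beaker, 68 mm across, 85 mm high; origin under its centre. Leave it
- dish: clear plastic dish, 90 mm across, 16 mm high; origin under its centre. Leave it
- pen: blue pen lying on the bench, 150 mm long along its x, 9 mm thick; origin under its middle. Leave it
Mind the look-alikes: they are no part of the job. Leave any yellow look-alike of the part that bears jar_a_centre alone.

How it is judged:
By the outcome, as a careful person would: the job done as asked, in the order asked, and still so for the second after the job is handed in, while the arm keeps its last pose, push and grip.
It also fails if it takes over 69 s, if anything falls off the work surface, if the arm or the gripper's body presses on something with over 40 N, if the wrist force passes 120 N, or if a joint passes its speed limit or range.

## Working session

There is one attempt and no reset: what is moved stays moved. The work goes in short steps, Python scripts to look and compute and a tool call to move; the robot and the scene stay as the last step left them, time stands still between calls to the robot, and variables do not carry over. Pictures are saved under pics/ and viewed, at most 10 in all, crops included, and the job is handed in when it is done.

Besides the shell and the picture viewer there is one more tool, called after "Request:" as name(argument=value, ...), one argument or row to a line, values as JSON. apply_moves: Moves the arm, as the interface text tells. Its arguments: {"type":"object","properties":{"commands":{"type":"array"}},"required":["commands"]}

```bash
mkdir -p pics; cat > h.py <<'E'
import numpy as np, cv2
from bench import ctrl, optics
def get(n):
    d=optics.get_image(n); h=d["image"].shape[0]
    f=h/2/np.tan(np.radians(d["fovy"]/2)); d["K"]=np.array([[f,0,d["cx"]],[0,f,d["cy"]],[0,0,1.]]); d["D"]=np.array([d["k1"],0,0,0.]); return d
def cloud(d):
    H,W=d["depth"].shape; u,v=np.meshgrid(np.arange(W),np.arange(H))
    p=cv2.undistortPoints(np.stack([u,v],-1).reshape(-1,1,2).astype(np.float64),d["K"],d["D"]).reshape(H,W,2)
    c=np.dstack([p,np.ones((H,W))])*d["depth"][...,None]
    P=np.array(d["pose"]); w=c@P[:3,:3].T+P[:3,3]; w[d["depth"]==0]=np.nan; return w
def save(img,n): cv2.imwrite("pics/"+n,cv2.cvtColor(np.ascontiguousarray(img),cv2.COLOR_RGB2BGR))
E
python3 - <<'E'
from h import *
for n in("scene","top"):
    d=get(n); save(d["image"],n+"0.png"); np.savez(n+"0.npz",img=d["image"],w=cloud(d)); print(n,d["fovy"],d["k1"],np.round(d["pose"],2).tolist())
print(ctrl.observe())
E
```

```text
scene 50.79963286106198 -0.030470120965910195 [[0.4, 0.68, -0.62, 1180.37], [0.92, -0.29, 0.27, -264.48], [0.0, -0.67, -0.74, 829.48], [0.0, 0.0, 0.0, 1.0]]
top 44.5867794211393 -0.19046821237500933 [[-0.02, -0.99, 0.11, 440.34], [-1.0, 0.02, -0.0, 2.17], [0.0, -0.11, -0.99, 1373.15], [0.0, 0.0, 0.0, 1.0]]
{'time': 0.1, 'joint_pos': array([-7.39751655e+01,  5.03692981e+00,  7.86140054e+01,  3.32145436e-04,
        9.64645511e+01, -5.90771824e+00]), 'dq': array([ 0.02238942, -0.10498067, -0.16271136,  0.0363588 ,  0.09860766,
        0.00552089]), 'effort': array([ 1.73554607e-03, -3.41253376e+01, -3.03300583e+01,  7.18981144e-02,
        3.04686092e-02, -1.04283495e-04]), 'ee_pos': array([ 205.30001006, -509.75746587,  223.42001243]), 'ee_rot': array([-1.79885161e+02, -1.22149521e-02,  2.19325776e+01]), 'wrist_force': array([ 0.32688572, -0.20463871, -0.37836313]), 'ft_torque': array([-0.06386682, -0.01816004,  0.02089931]), 'gripper_force': 0.0, 'grip_width': 1.0032310166326435}
```

View pics/scene0.png

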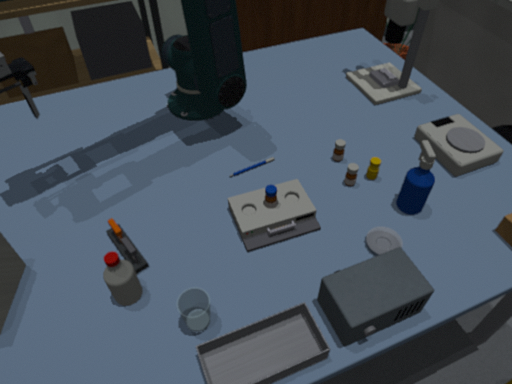

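View pics/top0.png

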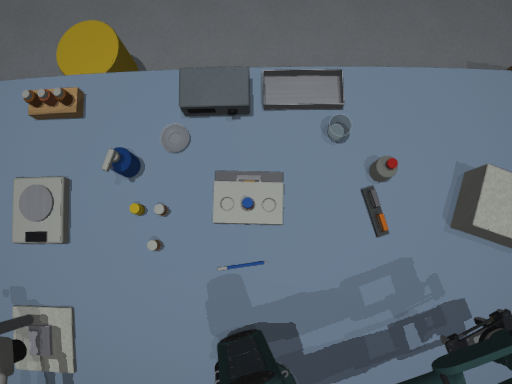

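The scene picture shows three small jars: white lids at (340,149) and (352,174), and a yellow lid at (373,167). In the top view they are white at (153,245) and (160,209), and yellow at (136,209). The two white-lidded ones fit; the yellow is the look-alike, and the rack at top (50,97) holds jars that aren't loose. The reader is at top (248,200), and the stand is at (375,211) with its orange holder at (382,222).

```bash
cat > m.py <<'E'
from h import *
a=np.load("top0.npz"); img=a["img"]; w=a["w"]; s=np.load("scene0.npz")
c1=cv2.resize(img[185:265,110:190],(400,400),interpolation=3); c2=cv2.resize(img[160:240,210:290],(400,400),interpolation=3)
c3=cv2.resize(s["img"][130:190,325:395],(400,300),interpolation=3);c4=cv2.resize(s["img"][210:280,100:160],(400,300),interpolation=3)
save(np.vstack([np.hstack([c1,c2])[:300*2], np.hstack([c3,c4])])[:700],"x.png")
save(cv2.resize(np.vstack([np.hstack([c1,c2]),np.hstack([c3,c4])]),(680,595)),"crop1.png")
def near(u,v,zmin,zmax,r,nm,w=w):
    p=w[v-r:v+r+1,u-r:u+r+1].reshape(-1,3); p=p[(p[:,2]>zmin)&(p[:,2]<zmax)]
    q=p[:,:2].astype(np.float32)
    print(nm,len(p),"mean",p.mean(0).round(1),"mid",((p.max(0)+p.min(0))/2).round(1),"ext",np.ptp(p,0).round(1), "rect",[np.round(t,1) for t in cv2.minAreaRect(q)])
near(153,245,58,75,9,"jarA");near(160,209,58,75,9,"jarB");near(136,209,58,75,9,"yellow");near(248,203,85,105,9,"blue")
near(248,200,34,44,45,"readertop");near(375,211,12,24,30,"stand")
near(383,222,55,75,14,"orange");near(372,199,55,75,12,"grey")
near(120,160,150,210,20,"spray");near(385,168,100,160,20,"wash");near(242,266,4,14,28,"pen")
E
python3 m.py
```

```text
jarA 84 mean [444.5 301.4  64.9] mid [445.1 300.9  64.8] ext [25.4 28.9 10.6] rect [array([445.1, 300.8]), array([28.7, 25.3]), np.float64(89.2)]
jarB 83 mean [545.6 281.1  64.1] mid [545.2 281.   66. ] ext [28.3 28.7 15. ] rect [array([545.4, 281.5]), array([26.1, 27.9]), np.float64(59.3)]
yellow 84 mean [548.6 351.6  64.6] mid [549.  351.5  64.5] ext [28.8 26.9 12.4] rect [array([549.2, 352. ]), array([26.2, 26.5]), np.float64(41.7)]
blue 90 mean [557.2  29.   93. ] mid [557.2  28.   92.7] ext [27.8 27.6 12.8] rect [array([557.2,  28. ]), array([27.5, 27.7]), np.float64(88.2)]
readertop 2323 mean [563.6  29.1  39.6] mid [570.5  28.7  39. ] ext [141.5 203.1  10. ] rect [array([571.6,  28.8]), array([200.7, 139. ]), np.float64(88.3)]
stand 381 mean [ 529.4 -337.2   17.8] mid [ 530.9 -342.6   18. ] ext [150.4  70.6  12. ] rect [array([ 531.1, -342.7]), array([149.8,  38.7]), np.float64(16.7)]
orange 102 mean [ 495.2 -352.3   64.6] mid [ 495.8 -351.8   64.5] ext [48.5 25.  16.6] rect [array([ 494.8, -353.6]), array([50.3, 16.3]), np.float64(17.2)]
grey 102 mean [ 564.5 -331.3   64.9] mid [ 564.8 -332.8   63.9] ext [48.8 26.1 17.8] rect [array([ 564.8, -332.3]), array([49.7, 15.4]), np.float64(16.6)]
spray 255 mean [668.  387.4 185.5] mid [667.4 390.3 175.6] ext [60.1 38.  50.2] rect [array([666.5, 389. ]), array([25.3, 61. ]), np.float64(67.4)]
wash 272 mean [ 646.4 -357.4  124.5] mid [ 647.2 -360.5  128. ] ext [53.3 53.1 56.1] rect [array([ 645. , -357.7]), array([52.8, 46.8]), np.float64(36.0)]
pen 373 mean [381.7  51.8   6.5] mid [379.   50.6   8.9] ext [165.1 165.4   9.8] rect [array([379. ,  50.9]), array([163.3, 162.5]), np.float64(88.9)]
```

View pics/crop1.png

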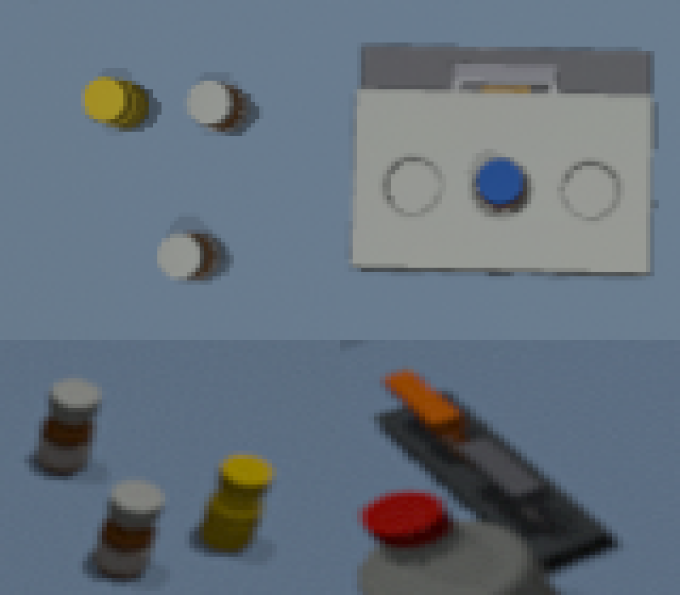

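The crop confirms it: two white-lidded amber jars, a yellow one apart, two empty wells either side of the blue lid, and the orange holder at the near end of the stand. I'll head for jar A first.

Request:
apply_moves(
  commands=[
    [1.7,5.8,0,0.119,9.4],
    [1.7,5.8,0,0.119,9.4],
    [1.7,5.8,0,0.119,9.4],
    [1.7,5.8,0,0.119,9.4],
    [1.7,5.8,0,0.119,9.4],
    [1.7,5.8,0,0.119,9.4],
    [1.7,5.8,0,0.119,7],
    [1.7,5.8,0,0.119,6],
    [1.7,5.8,0,0.119,6],
    [1.7,5.8,0,0.119,6],
  ],
)

```text
time: 1.35
ee_pos: [375.4, 71.8, 224.4]
ee_rot: [180.0, 0.0, 90.4]
wrist_force: [0.3, -0.6, -0.2]
grip_width: 0.648
gripper_force: 0.0
```

```bash
cat > m2.py <<'E'
from h import *
a=np.load("top0.npz"); w=a["w"].reshape(-1,3); img=a["img"].reshape(-1,3).astype(int)
b=np.array([557.2,28.5])
# white reader top pixels
m=(abs(w[:,2]-40)<6)&(abs(w[:,0]-b[0])<75)&(abs(w[:,1]-b[1])<115)&(img.min(1)>120)
r=cv2.minAreaRect(w[m][:,:2].astype(np.float32)); print("white top",m.sum(),r)
for s in(1,-1):
    c=b+s*60*np.array([.03,1]); m=(w[:,2]<34)&(w[:,2]>20)&(np.hypot(*(w[:,:2]-c).T)<24); p=w[m]
    print("well",c,m.sum(),p.mean(0).round(1),np.ptp(p,0).round(1))
m=(w[:,0]>612)&(w[:,0]<660)&(abs(w[:,1]-28)<50)&(w[:,2]>5)
for x in range(612,648,3):
    k=m&(w[:,0]>=x)&(w[:,0]<x+3)&(abs(w[:,1]-28)<22); print(x,k.sum(),w[k][:,2].round(0).mean() if k.any() else 0, img[k].mean(0).round(0) if k.any() else 0)
k=m&(w[:,2]>28)&(w[:,0]>625);print("lip",k.sum(),w[k].mean(0),w[k].min(0),w[k].max(0))
E
python3 m2.py
```

```text
white top 2360 ((562.4920043945312, 29.950111389160156), (198.7561798095703, 119.78073120117188), 87.4298095703125)
well [559.   88.5] 127 [560.4  89.8  28. ] [32.5 35.1 13.5]
well [555.4 -31.5] 132 [555.3 -31.5  28.1] [34.9 40.2 13.2]
612 16 39.375 [149. 151. 146.]
615 15 40.13333333333333 [149. 151. 146.]
618 15 39.333333333333336 [146. 145. 139.]
621 5 40.2 [125. 117. 101.]
624 10 17.7 [129. 114.  86.]
627 19 19.0 [112. 102.  86.]
630 17 25.764705882352942 [114. 115. 119.]
633 19 27.894736842105264 [123. 124. 130.]
636 19 31.68421052631579 [121. 121. 127.]
639 15 33.733333333333334 [114. 115. 121.]
642 0 0 0
645 14 13.714285714285714 [91. 92. 96.]
lip 78 [637.08178861  25.63264495  32.04584413] [626.36731005  -6.96436773  28.2399077 ] [642.01913927  59.74225269  39.52185538]
```

Request:
apply_moves(
  commands=[
    [1.74,5.73,0,0,6],
    [1.74,5.73,0,0,6],
    [1.74,5.73,0,0,6],
    [1.74,5.73,-2,0,6],
    [0,0,-5.5,0,6],
    [0,0,-5.5,0,6],
    [0,0,-4,0,6],
    [0,0,-1.4,0,6],
    [0,0,0,0,6],
    [0,0,0,0,2.5],
  ],
)

```text
time: 2.6
ee_pos: [446.4, 299.1, 43.0]
ee_rot: [179.8, -0.1, 90.1]
wrist_force: [-0.2, 1.1, 0.0]
grip_width: 0.569
gripper_force: 0.0
```

Request:
apply_moves(
  commands=[
    [0,0,0,0,2.5],
    [0,0,0,0,2.5],
    [0,0,0,0,2.5],
    [0,0,0,0,2.5],
    [0,0,2,0,2.5],
    [0,0,5,0,2.5],
    [0,0,3,0,2.5],
  ],
)

```text
time: 3.48
ee_pos: [445.3, 298.6, 142.4]
ee_rot: [179.9, -0.0, 90.1]
wrist_force: [-0.3, 0.5, -0.9]
grip_width: 0.328
gripper_force: 30.0
```

Request:
apply_moves(
  commands=[
    [2.3,-4.2,0,0,2.5],
    [2.3,-4.2,0,0,2.5],
    [2.3,-4.2,0,0,2.5],
    [2.3,-4.2,0,0,2.5],
    [2.3,-4.2,0,0,2.5],
    [0,0,-2,0,2.5],
    [0,0,0,0,2.5],
    [0,0,0,0,2.5],
  ],
)

```text
time: 4.47
ee_pos: [559.6, 88.8, 120.7]
ee_rot: [-180.0, -0.0, 90.1]
wrist_force: [0.1, -0.4, -0.4]
grip_width: 0.327
gripper_force: 30.0
```

```bash
cat > look.py <<'E'
import sys
from h import *
n=sys.argv[1]
t=get("top"); s=get("scene"); wt=cloud(t); ws=cloud(s)
np.savez("last.npz",it=t["image"],wt=wt,is_=s["image"],ws=ws)
o=ctrl.observe(); print(o["ee_pos"].round(1),o["ee_rot"].round(1),o["wrist_force"].round(1))
u,v,U,V=map(int,sys.argv[2:6])
save(np.hstack([cv2.resize(t["image"][v-50:v+50,u-50:u+50],(400,400),interpolation=3),cv2.resize(s["image"][V-50:V+50,U-50:U+50],(400,400),interpolation=3)]),n)
E
python3 look.py l1.png 228 203 280 205
```

```text
[560.   89.1 121.5] [179.9  -0.   90.2] [ 0.  -0.3 -0.2]
```

View pics/l1.png

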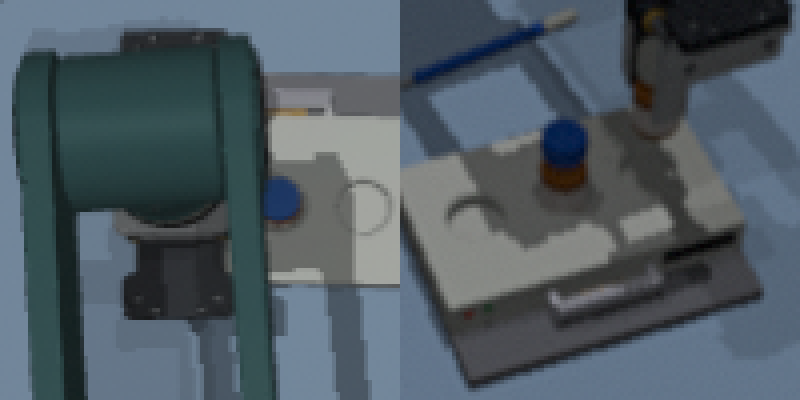

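The view shows the jar hanging from the hand over the +y-world well, with the top camera blocked by the wrist. The scene view gives its side, at roughly crop (655,110), so I'll fit cylinders there.

```bash
cat > fit.py <<'E'
from h import *
from scipy.optimize import least_squares
def cyl(w,c,z0,z1,r=16,R=26):
    p=w.reshape(-1,3); p=p[(p[:,2]>z0)&(p[:,2]<z1)&(np.hypot(p[:,0]-c[0],p[:,1]-c[1])<R)]
    s=least_squares(lambda x:np.hypot(p[:,0]-x[0],p[:,1]-x[1])-r,c,loss="soft_l1")
    return s.x.round(1),len(p),round(float(np.abs(s.fun).mean()),1)
if __name__=="__main__":
    a=np.load("scene0.npz")["w"]; t=np.load("top0.npz")["w"]; l=np.load("last.npz")
    print("blue scene0",cyl(a,[557,29],45,70)); print("blue now",cyl(l["ws"],[557,29],45,70))
    print("jarA0",cyl(a,[445,301],5,35),"jarB0",cyl(a,[545,281],5,35))
    print("held",cyl(l["ws"],[560,90],81,100),cyl(l["ws"],[560,90],70,100))
    for c in([560,90],[555,-31]):
        p=a.reshape(-1,3); m=(p[:,2]<36)&(p[:,2]>20)&(np.hypot(p[:,0]-c[0],p[:,1]-c[1])<22); print("well scene",m.sum(),p[m].min(0).round(1),p[m].max(0).round(1))
    m=(abs(a[...,2]-40)<4)&(abs(a[...,0]-562)<80)&(abs(a[...,1]-30)<115)&(np.load("scene0.npz")["img"].min(2)>110)
    print(cv2.minAreaRect(a[m][:,:2].astype(np.float32)))
E
python3 fit.py
```

```text
blue scene0 (array([556.4,  28.5]), 94, 1.3)
blue now (array([556.1,  28.7]), 98, 1.3)
jarA0 (array([444.3, 300.1]), 82, 1.0) jarB0 (array([546.5, 280.2]), 94, 1.0)
held (array([561. ,  90.5]), 48, 0.8) (array([560.9,  90.4]), 49, 0.9)
well scene 111 [540.2  75.6  23.3] [570.6 106.7  36. ]
well scene 122 [534.4 -48.6  24.3] [564.7 -12.5  35.9]
((560.9329833984375, 28.806198120117188), (199.99093627929688, 120.19161987304688), 87.36235809326172)
```

Request:
apply_moves(
  commands=[
    [-0.1,-0.15,-1.5,0,2.5],
    [0,0,-1.5,0,2.5],
    [0,0,-0.5,0,2.5],
    [0,0,-0.4,0,2.5],
    [0,0,-0.4,0,2.5],
    [0,0,-0.3,0,2.5],
  ],
)

```text
time: 5.32
ee_pos: [559.1, 86.9, 74.8]
ee_rot: [180.0, -0.0, 90.1]
wrist_force: [-0.8, 0.4, -0.8]
grip_width: 0.331
gripper_force: 30.0
```

Request:
apply_moves(
  commands=[
    [0,0,-0.2,0,2.5],
    [0,0,-0.2,0,2.5],
    [0,0,0,0,2.5],
  ],
)

```text
time: 5.7
ee_pos: [558.8, 86.9, 70.6]
ee_rot: [-180.0, 0.0, 90.1]
wrist_force: [-0.3, -0.5, -0.7]
grip_width: 0.328
gripper_force: 30.0
```

Request:
apply_moves(
  commands=[
    [0,0,-0.15,0,2.5],
    [0,0,-0.1,0,2.5],
    [0,0,0,0,2.5],
  ],
)

```text
time: 6.08
ee_pos: [559.1, 86.9, 69.9]
ee_rot: [179.9, 0.0, 90.1]
wrist_force: [-2.2, -0.2, 5.6]
grip_width: 0.329
gripper_force: 30.0
```

Request:
apply_moves(
  commands=[
    [0,0,0,0,4.2],
    [0,0,0,0,6],
    [0,0,0,0,6],
    [0,0,4,0,6],
    [0,0,5,0,6],
    [-0.4,4.8,0,0,6],
    [-0.3,4.8,0,0,6],
    [-0.3,4.8,0,0,6],
    [-0.3,4.9,0,0,6],
    [0,0,-4,0,6],
  ],
)

```text
time: 7.32
ee_pos: [547.7, 284.5, 121.6]
ee_rot: [179.5, -0.3, 90.4]
wrist_force: [0.4, -0.1, 0.4]
grip_width: 0.639
gripper_force: 0.0
```

Request:
apply_moves(
  commands=[
    [0,0,-4,0,6],
    [0,0,-3,0,6],
    [0,0,-0.7,0,6],
    [0,0,0,0,6],
    [0,0,0,0,2.5],
    [0,0,0,0,2.5],
    [0,0,0,0,2.5],
    [0,0,0,0,2.5],
    [0,0,2,0,2.5],
    [0,0,5,0,2.5],
  ],
)

```text
time: 8.57
ee_pos: [543.9, 279.1, 109.4]
ee_rot: [-179.6, 0.2, 90.1]
wrist_force: [0.9, 0.6, 0.1]
grip_width: 0.327
gripper_force: 30.0
```

Request:
apply_moves(
  commands=[
    [0,0,5,0,2.5],
    [0.1,-5.2,0,0,2.5],
    [0.1,-5.2,0,0,2.5],
    [0.1,-5.2,0,0,2.5],
    [0.2,-5.2,0,0,2.5],
    [0.2,-5.2,0,0,2.5],
    [0.1,-5.2,0,0,2.5],
    [0,0,-2,0,2.5],
    [0,0,-2,0,2.5],
    [0,0,0,0,2.5],
  ],
)

```text
time: 9.82
ee_pos: [552.8, -32.2, 120.4]
ee_rot: [-179.8, -0.0, 90.1]
wrist_force: [-0.1, 0.2, -0.1]
grip_width: 0.327
gripper_force: 30.0
```

```bash
python3 look.py l2.png 228 203 280 205; python3 - <<'E'
from fit import *
l=np.load("last.npz")["ws"]
print("held",cyl(l,[554,-31],81,105),"A",cyl(l,[559,88],45,90),"blue",cyl(l,[557,28],45,70))
E
```

```text
[554.2 -32.  122.4] [179.9   0.   90.1] [ 0.4 -0.1 -0.2]
held (array([554.3, -32.3]), 57, 0.9) A (array([558.4,  88.6]), 155, 1.3) blue (array([556.2,  28.8]), 94, 1.3)
```

Request:
apply_moves(
  commands=[
    [0,0.1,-1.5,0,2.5],
    [0,0,-1.5,0,2.5],
    [0,0,-0.5,0,2.5],
    [0,0,-0.4,0,2.5],
    [0,0,-0.4,0,2.5],
    [0,0,-0.3,0,2.5],
    [0,0,-0.3,0,2.5],
    [0,0,0,0,2.5],
  ],
)

```text
time: 10.92
ee_pos: [553.7, -31.1, 72.0]
ee_rot: [-180.0, -0.0, 90.1]
wrist_force: [0.1, -0.4, -0.7]
grip_width: 0.329
gripper_force: 30.0
```

Request:
apply_moves(
  commands=[
    [0,0,-0.15,0,2.5],
    [0,0,-0.1,0,2.5],
    [0,0,0,0,2.5],
  ],
)

```text
time: 11.3
ee_pos: [554.0, -31.1, 70.1]
ee_rot: [180.0, 0.0, 90.1]
wrist_force: [0.8, 0.1, 1.3]
grip_width: 0.333
gripper_force: 30.0
```

Request:
apply_moves(
  commands=[
    [0,0,0,0,4.2],
    [0,0,0,0,6],
    [0,0,0,0,6],
    [0,0,4,0,6],
    [0,0,5,0,6],
    [-1,-5.3,0,-0.183,6],
    [-1,-5.3,0,-0.183,6],
    [-1,-5.3,0,-0.183,5],
    [-1,-5.3,0,-0.183,5],
    [-1,-5.3,0,-0.183,5],
  ],
)

```text
time: 12.55
ee_pos: [503.4, -297.7, 159.7]
ee_rot: [180.0, -0.0, 37.3]
wrist_force: [-0.2, 0.3, 0.1]
grip_width: 0.532
gripper_force: 0.0
```

Request:
apply_moves(
  commands=[
    [-0.9,-5.6,0,-0.183,5],
    [0,0,-4,-0.183,5],
    [0,0,0,0,5],
    [0,0,0,0,5],
  ],
)

```text
time: 13.05
ee_pos: [495.3, -351.7, 120.5]
ee_rot: [180.0, -0.0, 16.9]
wrist_force: [1.0, -0.3, 0.5]
grip_width: 0.534
gripper_force: 0.0
```

```bash
python3 look.py l3.png 375 211 126 245; python3 - <<'E'
from fit import *
l=np.load("last.npz"); p=l["ws"].reshape(-1,3)
print("A",cyl(l["ws"],[559,88],45,90),"B",cyl(l["ws"],[554,-31],45,90),"blue",cyl(l["ws"],[557,28],45,70))
for n,k in(("scene0.npz","w"),("last.npz","ws")):
  p=np.load(n)[k].reshape(-1,3); im=np.load(n)["img" if k=="w" else "is_"].reshape(-1,3).astype(int)
  o=(im[:,0]>110)&(im[:,0]>im[:,2]+50)&(p[:,2]>45)&(p[:,2]<75)&(np.hypot(p[:,0]-495,p[:,1]+353)<60)
  print(n,o.sum(),p[o].mean(0).round(1), [np.round(x,1) for x in cv2.minAreaRect(p[o&(p[:,2]>61)][:,:2].astype(np.float32))])
E
```

```text
[ 496.  -352.   121.8] [ 1.798e+02 -1.000e-01  1.690e+01] [ 0.9 -0.1 -0.2]
A (array([558.4,  88.8]), 164, 1.4) B (array([553.1, -30.8]), 153, 1.4) blue (array([556.5,  29. ]), 97, 1.3)
scene0.npz 83 [ 497.2 -354.7   65.3] [array([ 496.9, -354.6]), array([48.2, 12.3]), np.float64(15.4)]
last.npz 0 [nan nan nan] [array([0., 0.]), array([0., 0.]), np.float64(0.0)]<stdin>:7: RuntimeWarning: Mean of empty slice.
  ret = um.true_divide(
```

View pics/l3.png

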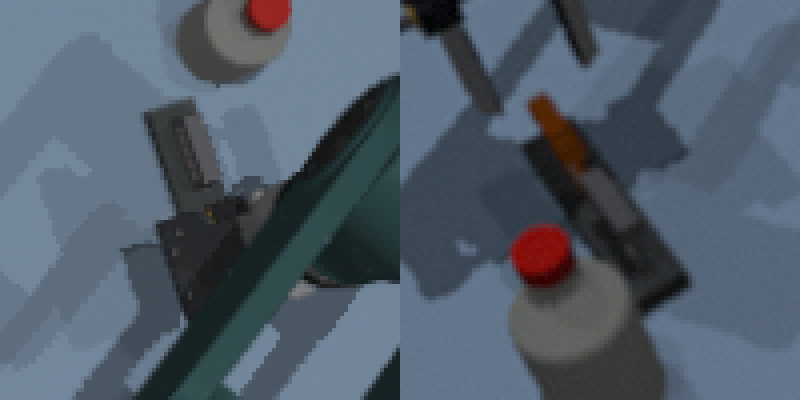

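Both jars stand in their wells. The orange holder at crop (560,130) lies under the open fingers, so I'll descend and grip it.

Request:
apply_moves(
  commands=[
    [0.05,-0.2,-2.5,0,5],
    [0,0,-2,0,5],
    [0,0,-1.4,0,5],
    [0,0,-0.3,0,5],
    [0,0,0,0,5],
    [0,0,0,0,1],
    [0,0,0,0,1],
    [0,0,0,0,1],
    [0,0,0,0,1],
    [0,0,0,0,1],
  ],
)

```text
time: 14.4
ee_pos: [495.4, -354.2, 57.8]
ee_rot: [180.0, -0.0, 16.7]
wrist_force: [-0.7, -0.4, 0.2]
grip_width: 0.147
gripper_force: 30.0
```

Request:
apply_moves(
  commands=[
    [0,0,1,0,1],
    [0,0,2,0,1],
    [0,0,4,0,1],
    [0,0,3.2,0,1],
    [1.9,5.45,0,0.176,1],
    [1.9,5.45,0,0.176,1],
    [1.9,5.45,0,0.176,1],
    [1.9,5.45,0,0.176,1],
    [1.9,5.45,0,0.176,1],
    [1.9,5.45,0,0.176,1],
  ],
)

```text
time: 15.65
ee_pos: [609.8, -25.3, 160.5]
ee_rot: [179.9, -0.0, 77.6]
wrist_force: [0.5, -0.2, -0.6]
grip_width: 0.145
gripper_force: 30.0
```

Request:
apply_moves(
  commands=[
    [1.9,5.45,0,0.176,1],
    [0,0,-3,0,1],
    [0,0,-1.5,0,1],
    [0,0,0,0,1],
    [0,0,0,0,1],
  ],
)

```text
time: 16.27
ee_pos: [628.8, 26.5, 115.8]
ee_rot: [179.9, -0.0, 87.2]
wrist_force: [1.0, -0.4, -0.8]
grip_width: 0.146
gripper_force: 30.0
```

```bash
python3 look.py l4.png 248 203 280 215; cat > hold.py <<'E'
from h import *
l=np.load("last.npz"); p=l["ws"].reshape(-1,3); im=l["is_"].reshape(-1,3).astype(int)
o=(im[:,0]>70)&(im[:,0]>im[:,2]+40)&(im[:,0]>1.5*im[:,1])&(np.hypot(p[:,0]-630,p[:,1]-27)<50)&(p[:,2]>20)
q=p[o]; z=q[:,2]
for a,b in((q[z<z.min()+30],"low"),(q[z>z.max()-14],"bar")):
    print(b,len(a),a.mean(0).round(1),a.min(0).round(1),a.max(0).round(1), np.polyfit(a[:,1],a[:,0],1).round(3))
c=np.load("scene0.npz")["w"]; ii=np.load("scene0.npz")["img"]
for y in(0,12,24,36,50):
    m=(abs(c[...,1]-y)<6)&(c[...,0]>600)&(c[...,0]<660)&(c[...,2]>8)
    f=m&(abs(c[...,2]-25)<8)&(c[...,0]<628); t=m&(c[...,2]>28)&(c[...,0]>627)
    print(y,"face",f.sum(),c[f][:,0].mean().round(1),"lip",t.sum(),c[t].mean(0).round(1))
m=(c[...,2]>28)&(c[...,0]>627)&(c[...,0]<655)&(abs(c[...,1]-27)<60);print("lip y",c[m].min(0),c[m].max(0))
E
python3 hold.py
```

```text
[629.1  26.6 116.3] [179.9  -0.   87.2] [ 0.2 -0.1  0.2]
low 1 [632.   33.5  65.3] [632.   33.5  65.3] [632.   33.5  65.3] [  9.429 316.006]
bar 11 [629.6   1.2 123.2] [624.   -1.1 121. ] [634.8   3.5 125.2] [ -0.805 630.583]
0 face 16 620.6 lip 6 [6.389e+02 5.000e-01 3.260e+01]
12 face 18 621.2 lip 8 [638.9  12.   32.2]
24 face 19 622.0 lip 7 [639.7  24.4  32.6]
36 face 19 622.5 lip 7 [640.3  36.3  32.3]
50 face 18 622.8 lip 8 [641.6  50.1  33.2]
lip y [627.42790559 -10.00961944  29.42777163] [642.89781147  70.41138941  38.233811  ]hold.py:6: RankWarning: Polyfit may be poorly conditioned
  print(b,len(a),a.mean(0).round(1),a.min(0).round(1),a.max(0).round(1), np.polyfit(a[:,1],a[:,0],1).round(3))
```

View pics/l4.png

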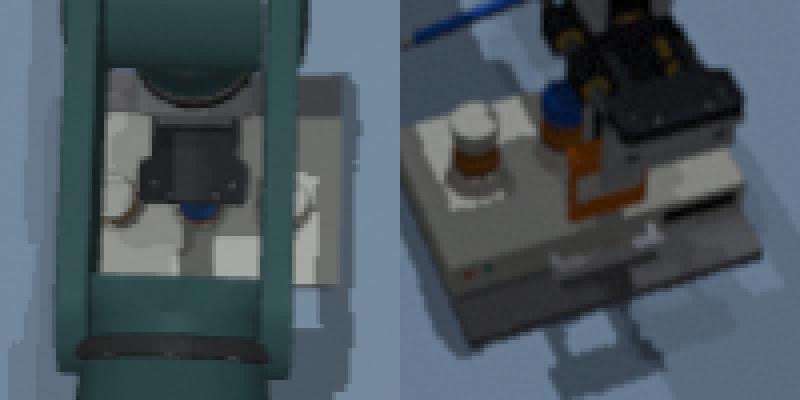

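The view shows the orange holder upright in the hand, with its plate at crop (605,180) above the lip at crop (605,245). I'll measure the plate face by depth.

```bash
cat > plate.py <<'E'
from h import *
l=np.load("last.npz"); p=l["ws"].reshape(-1,3)
o=ctrl.observe(); t=o["ee_pos"]; lo=t[2]-54
m=(abs(p[:,0]-t[0])<14)&(abs(p[:,1]-t[1])<32)&(p[:,2]>lo+4)&(p[:,2]<lo+34)
q=p[m]; A=np.c_[q[:,1]-27,q[:,2]-lo,np.ones(len(q))]
b=np.linalg.lstsq(A,q[:,0],rcond=None)[0]; k=abs(q[:,0]-A@b)<4; b=np.linalg.lstsq(A[k],q[k,0],rcond=None)[0]
print(t.round(1),len(q),k.sum(),"front face x at y=27,bottom",b[2].round(1),"slope y",b[0].round(3),"slope z",b[1].round(3),"y",q[k,1].min().round(1),q[k,1].max().round(1),"z",q[k,2].min().round(1))
E
python3 plate.py
```

```text
[629.1  26.6 116.3] 122 122 front face x at y=27,bottom 631.6 slope y 0.063 slope z 0.035 y -1.2 49.6 z 66.5
```

Request:
apply_moves(
  commands=[
    [-0.15,0.1,-1.5,0,1],
    [0,0,-1,0,1],
    [0,0,-0.5,0,1],
    [0,0,0,0,1],
  ],
)

```text
time: 16.88
ee_pos: [626.4, 28.5, 83.7]
ee_rot: [-179.9, 0.0, 87.3]
wrist_force: [-0.1, 0.3, 0.0]
grip_width: 0.143
gripper_force: 30.0
```

Request:
apply_moves(
  commands=[
    [-0.1,0,-0.2,0,1],
    [-0.1,0,-0.3,0,1],
    [0,0,-0.2,0,1],
    [0,0,0,0,1],
  ],
)

```text
time: 17.38
ee_pos: [624.7, 28.4, 77.5]
ee_rot: [-180.0, -0.0, 87.3]
wrist_force: [-0.7, -0.5, -0.1]
grip_width: 0.148
gripper_force: 30.0
```

Request:
apply_moves(
  commands=[
    [0,0,-0.2,0,1],
    [0,0,-0.2,0,1],
    [0,0,-0.2,0,1],
    [0,0,0,0,1],
  ],
)

```text
time: 17.88
ee_pos: [625.0, 28.4, 71.9]
ee_rot: [180.0, -0.0, 87.3]
wrist_force: [0.3, -0.1, -1.0]
grip_width: 0.145
gripper_force: 30.0
```

Request:
apply_moves(
  commands=[
    [0,0,-0.2,0,1],
    [0,0,-0.2,0,1],
    [0,0,0,0,1],
  ],
)

```text
time: 18.25
ee_pos: [625.1, 28.4, 68.7]
ee_rot: [179.9, 0.0, 87.3]
wrist_force: [-1.1, -0.3, 6.0]
grip_width: 0.146
gripper_force: 30.0
```

Request:
apply_moves(
  commands=[
    [0,0,-0.2,0,1],
    [0,0,-0.1,0,1],
    [0,0,0,0,1],
  ],
)

```text
time: 18.62
ee_pos: [625.2, 28.4, 66.3]
ee_rot: [179.9, 0.0, 87.3]
wrist_force: [-2.5, 0.2, 7.4]
grip_width: 0.148
gripper_force: 30.0
```

Request:
apply_moves(
  commands=[
    [0,0,-0.1,0,1],
    [0,0,0,0,1],
  ],
)

```text
time: 18.88
ee_pos: [625.2, 28.4, 65.8]
ee_rot: [179.9, 0.0, 87.3]
wrist_force: [-2.4, -0.2, 8.6]
grip_width: 0.146
gripper_force: 30.0
```

Request:
apply_moves(
  commands=[
    [0,0,-0.1,0,1],
    [0,0,0,0,1],
  ],
)

```text
time: 19.12
ee_pos: [625.3, 28.4, 65.8]
ee_rot: [179.9, 0.0, 87.3]
wrist_force: [-4.9, 0.1, 11.3]
grip_width: 0.146
gripper_force: 30.0
```

Request:
apply_moves(
  commands=[
    [0,0,-0.1,0,1],
    [0,0,0,0,1],
    [0,0,0,0,1],
    [0,0,0,0,1],
  ],
)

```text
time: 19.62
ee_pos: [625.4, 28.4, 65.7]
ee_rot: [179.8, 0.0, 87.3]
wrist_force: [-5.2, 0.4, 15.7]
grip_width: 0.146
gripper_force: 30.0
```

```bash
python3 look.py l5.png 248 203 280 215; python3 plate.py; python3 - <<'E'
from fit import *
l=np.load("last.npz")["ws"]
print(cyl(l,[558,88],45,90),cyl(l,[553,-31],45,90),cyl(l,[557,28],45,70),ctrl.observe()["time"])
E
```

```text
[625.4  28.4  65.8] [179.8   0.   87.3] [-5.3 -0.  15.9]
[625.4  28.4  65.8] 160 103 front face x at y=27,bottom 633.0 slope y 0.035 slope z -0.224 y -2.9 58.5 z 15.9
(array([558.6,  87.5]), 2, 0.0) (array([553.1, -30.7]), 157, 1.4) (array([557. ,  29.1]), 62, 1.2) 19.725
```

View pics/l5.png

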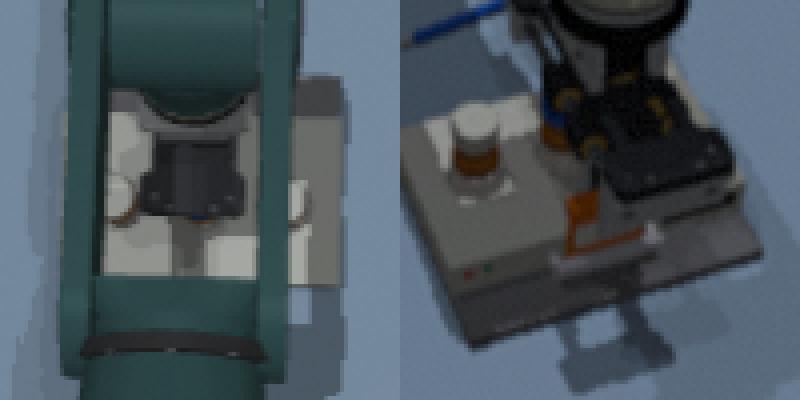

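The holder sits behind the lip at crop (605,240), pressed home at 15.7 N with the height no longer changing. The white jars still stand in their wells, at crop (118,200) and (297,203) in the top view.

```bash
python3 -c "
from bench import ctrl
print(ctrl.finish_job())"
```

```text
the job is handed in; nothing more can be done
None
```

I stood both white-lidded jars in the reader's two empty wells and released them, then handed in at about 20 s with the orange holder behind the lip, still gripped and pressed fully down at about 16 N; no verdict came back.

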